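Swap two damp clay pots on their drying sheets and start the fan

ROBOT

A 6-joint arm with a two-finger parallel gripper is mounted at the origin on the work surface. World frame = base frame: x ahead of the robot, y to its left, z up, the work surface at z = 0. Lengths are in m, angles in rad, forces in N, time in s.
With the tool pointing down it reaches from about 0.25 to 0.775 m from the base axis. Payload 4 kg.
Tool frame: the origin (TCP) lies at the very end of the fingers, on their centre line; the grasp point (between the pads) lies 19 mm behind it; z points along the fingers, y is the line along which they close (so a half turn about z gives the same grasp; the last joint's range is limited). The gripper opens to 94 mm and grips with 3 to 60 N. Pads are 16 mm wide; open, the fingers measure 119 mm over their backs; the gripper's body (75 mm by 177 mm) begins 78 mm behind the grasp point.
Start: joints at [-1.339, 0.087, 1.371, -0, 1.684, -0.103], TCP at [0.181, -0.519, 0.206] pointing down, gripper open.
Joint ranges: [-3.1, 3.1], [-0.76, 2.03], [0.27, 2.55], [-1.08, 4.22], [0.17, 2.65], [-2.57, 2.57]. Speed limits (rad/s): [2.79, 2.79, 3.14, 3.14, 3.14, 3.14].

INTERFACE

Orientations are given as a 3x3 rotation matrix whose columns are the frame's x, y, z axes.
In Python, from cell import * gives the robot as it stands.
- The arm moves only by the tool apply_moves, never from a script. Its argument "moves" is a list of rows, each a list of 5 numbers: the closure, from -1 (fully open) to 1 (shut), then the shift along the world's x, y, z in units of 0.25 m (1.0 is 0.25 m), then the turn about the world's z in units of pi rad (1.0 is pi rad). A call has 1 to 20 rows; each row is the pose to reach, as a shift and turn from the pose commanded when the call began, turning the shorter way round; what a row does not reach only later rows make up. A row lasts 1/10 s, in which the tool goes at most 50 mm and 8.59 degrees, less where a joint would pass 70% of its speed; a pose out of reach is approached as far as the arm can. A call with a number of a shift or a turn outside -1 to 1 is refused whole. A call with a gripper value outside its range is refused whole. The fingers move at their own pace and stop on an object; the grip force is fixed at half the most. Time passes only in rows, so rows that repeat a pose let the fingers close. It gives the time, the measured TCP pose, the force, the opening and the grip force at its end, in the units of the state.
- sense(): the state, without advancing time (a new reading comes with each control period).
- read_camera(name): name is "side" or "top" or "wrist"; returns a dict with "color" (420x560x3 uint8, red, green, blue), "z_map" (420x560 float32, m along the optical axis (not along the pixel's ray), 0 where there is no reading), "intrinsics" (3x3 intrinsics, pixels), "k1" (the pictures are not rectified: a ray, as slopes to the right and down, at radius r is drawn at 1 + k1 r^2 times it, then the intrinsics apply), "pose" (4x4, takes a point from camera to world coordinates); the wrist camera has in their place "hand_eye" (4x4, takes a point from camera to tool coordinates, whose origin is the TCP and whose axes are the flange's). Camera axes: x right, y down, z forward; pixel columns grow to the right and rows downward; lengths in m; the calibration is good to about 2 mm. A picture is of the moment at which its call begins: read the wrist's pose just before it.
- close_job(): hands the job in; it is judged then, once.
The state is a dict: "time": time; "q": joint angles; "qd": joint speeds; "tau": joint torques, N m; "position": TCP position; "tool_rot": TCP orientation; "ft_force": force on the tool from outside, world axes, zero at the start; "wrist_torque": the same for the moment, N m; "opening": opening from 0.0 (shut) to 1.0 (fully open); "grasp_force": force on a finger pad.
Only numpy, scipy, OpenCV 4.12 (cv2) and the standard library are available. Lean on these libraries where they do the work, as an engineer would, in place of code of your own. Each camera call takes 0.05 s, during which the arm holds its last target. There are 200 camera calls.

TASK

The squat bowl and the taller pot, both of damp clay, stand on each other's drying sheets. Slide them across the table, never lifting or tipping them nor letting the two touch each other, until the bowl stands in the middle of the round sheet and the pot in the middle of the square one. Then turn the knob of the drying fan clockwise until it clicks over, leaving everything else on the table where it stands.

Things in the scene. Friction and masses are not known exactly. Their poses are not given: they have to be found in the camera images.
- bowl: squat open bowl of brown clay, 0.35 to 0.7 kg, 62 mm high; foot 90 mm across, outside 118 mm across at 25 mm height and 134 mm across at the rim; walls 8 mm thick, inner floor 8 mm above the table. Slides when its wall is pushed low down, from outside or from within. Origin at the centre of its underside, z up. It starts on the square sheet
- pot: taller open pot of the same brown clay, 0.4 to 0.75 kg, 95 mm high, nearly straight-sided; foot 86 mm across, outside 96 mm across at 30 mm height and 102 mm across at the rim; walls 8 mm thick, inner floor 8 mm above the table. Origin at the centre of its underside, z up. Slide it by pushing low on its wall, outside or inside, or it tips. It starts on the round sheet
- square_sheet: pale square drying sheet, 180 x 180 mm, 1 mm thick, fixed flat on the table (no step to slide over); origin at its centre. Left or right of the middle, varying
- round_sheet: pale round drying sheet, 190 mm across, 1 mm thick, fixed flat on the table (no step to slide over); origin at its centre. On the other side of the middle
- fan: grey drying fan at the right, fixed to the table. Origin on the table under the knob's axis. A control pod 100 x 100 mm, 60 mm high, carries the knob; from it a low foot (18 mm high, 120 mm wide) runs 290 mm along the fan's +x to an upright drum 180 mm across and 60 mm thick, 215 mm high, whose centre is at x = 230 mm, y = -30 mm; it blows to the fan's +y
- fan_knob (a joint): angle of the fan's black knob: 0 off, grows as it turns clockwise seen from above, end stop at 1.4 rad. A spring detent pushes it back towards 0 below 0.7 rad and snaps it over to 1.4 beyond, where it stays. Needs up to 0.1 N m
- knob_grip (a point): point on the knob's upright axis at the height to grip, 91 mm above the table. The knob is a disc 72 mm across with an upright grip bar across it, 70 mm long, 16 mm thick, whose top is 103 mm and bottom 69 mm above the table. The bar lies along this point's x axis, which turns with the knob (the fan's x axis at 0); a short white line marks its -x end
- glaze_jar: small closed jar, 60 mm across, 75 mm high, standing between the two sheets; origin at the centre of its underside. Leave it alone
- round_tub: white round lidded tub, 90 mm across, 70 mm high, beyond the right-hand sheet; leave it alone
- tub: white open tub, 110 x 130 mm (x, y), 50 mm high, at the left; leave it alone
- brush_pot: terracotta pot with brushes, 84 mm across, about 230 mm high with the brushes, far left; leave it alone
- board: plywood board, 200 x 140 mm (x, y), 14 mm thick, flat on the left of the table; leave it alone
Not all that is in view belongs to the job. What is shaped like the pot but purple or yellow is not meant.

How it is judged:
On the way, in this order (a step that is already met when the one before it is completed fails the run):
1. the bowl stands on the round sheet and the pot on the square sheet, each within 30 mm of the middle, the knob not yet turned over (horizontal distance between bowl and round_sheet below 0.03 m and horizontal distance between pot and square_sheet below 0.03 m and value of joint fan_knob below 0.7 rad), for 0.2 s.
2. the fan knob has clicked over (value of joint fan_knob above 1.2 rad), for 0.2 s.
At the end, for the whole second after the job is handed in: The bowl's centre is within 30 mm of the centre of the round sheet and the pot's within 30 mm of the centre of the square sheet, both upright (within 0.1 rad) and at rest, and the fan knob stands past its click (over 1.2 rad) (horizontal distance between bowl and round_sheet below 0.03 m and horizontal distance between pot and square_sheet below 0.03 m and linear speed of each of bowl, pot below 0.02 m/s and angle between each of bowl, pot's own z axis and vertical below 0.1 rad and value of joint fan_knob above 1.2 rad); the robot touches nothing.
It fails at once if the bowl or the pot is lifted off the table (over 20 mm) (height (world z) of any of bowl, pot above 0.02 m).
It fails at once if the bowl or the pot is tipped (over 0.3 rad) (angle between any of bowl, pot's own z axis and vertical above 0.3 rad).
It fails at once if the bowl and the pot touch each other (over 1 N) (contact force between bowl and pot above 1 N).
It fails at once if the jar, round tub, square tub, brush pot or board is moved more than 30 mm (distance of any of glaze_jar, round_tub, tub, brush_pot, board from where it was at the start of the episode above 0.03 m).
It also fails if it takes over 72 s, if anything falls off the work surface, if the arm or the gripper's body presses on something with over 40 N, if the wrist force passes 120 N, or if a joint passes its speed limit or range.

## Working session

There is one attempt and no reset: what is moved stays moved. The work goes in short steps, Python scripts to look and compute and a tool call to move; the robot and the scene stay as the last step left them, time stands still between calls to the robot, and variables do not carry over. Pictures are saved under pics/ and viewed, at most 10 in all, crops included, and the job is handed in when it is done.

Besides the shell and the picture viewer there is one more tool, called after "Request:" as name([rows], argument=value, ...), one row to a line, values as JSON. apply_moves: Moves the arm, as the interface text tells. Its arguments: {"type":"object","properties":{"moves":{"type":"array"}},"required":["moves"]}

```bash
ls; mkdir -p pics; cat > h.py <<'E'
from cell import *
import numpy as np, cv2
def cloud(c, P=None):
    K=c["intrinsics"];z=c["z_map"];h,w=z.shape
    u,v=np.meshgrid(np.arange(w),np.arange(h))
    d=np.array([c["k1"],0,0,0,0.])
    n=cv2.undistortPoints(np.stack([u,v],-1).reshape(-1,1,2).astype(np.float64),np.array(K,float),d).reshape(h,w,2)
    p=np.dstack([n[...,0]*z,n[...,1]*z,z]).astype(float)
    P=np.array(c["pose"] if P is None else P)
    return p@P[:3,:3].T+P[:3,3]
def fit(xy):
    A=np.c_[2*xy,np.ones(len(xy))];s=np.linalg.lstsq(A,(xy**2).sum(1),rcond=None)[0]
    return s[:2],np.sqrt(s[2]+s[:2]@s[:2])
E
python3 - <<'E'
from h import *
s=sense();print({k:np.round(v,3).tolist() for k,v in s.items()})
for n in("top","side"):
    c=read_camera(n);np.savez(n+".npz",**c);cv2.imwrite(f"pics/{n}0.png",c["color"][...,::-1]);print(n,np.round(c["pose"],3).tolist())
E
```

```text
pics
{'time': 0.0, 'q': [-1.339, 0.088, 1.372, 0.0, 1.684, -0.103], 'qd': [-0.002, -0.001, 0.002, 0.001, 0.001, 0.0], 'tau': [0.001, -34.018, -30.243, 0.072, 0.033, -0.0], 'position': [0.181, -0.519, 0.204], 'tool_rot': [[0.944, 0.329, -0.0], [0.329, -0.944, 0.002], [0.0, -0.002, -1.0]], 'ft_force': [0.673, -0.233, -1.697], 'wrist_torque': [0.018, 0.009, -0.024], 'grasp_force': 0.0, 'opening': 0.999}
top [[0.015, -0.996, 0.083, 0.45], [-1.0, -0.015, 0.001, 0.029], [-0.0, -0.083, -0.997, 1.505], [0.0, 0.0, 0.0, 1.0]]
side [[-0.71, -0.398, 0.58, -0.268], [-0.704, 0.41, -0.58, 0.861], [-0.007, -0.82, -0.572, 0.922], [0.0, 0.0, 0.0, 1.0]]
```

View pics/top0.png

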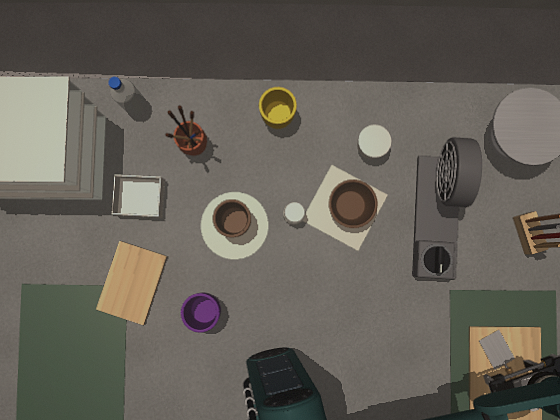

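View pics/side0.png

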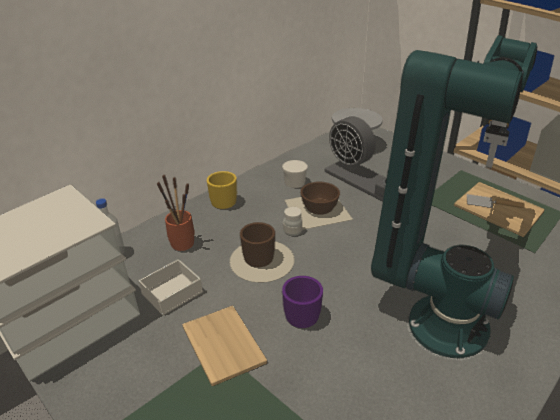

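The top view shows the pot at (233,217) on the round sheet centred about (235,225). The bowl is at (353,204) on the square sheet centred about (347,207), with the jar between them at (294,213). The knob is at (437,260), the round tub at (374,141), the purple pot at (201,313) and the yellow pot at (277,105).

```bash
cat > m.py <<'E'
from h import *
def near(P,uv,r,z0,z1):
    v,u=np.mgrid[:P.shape[0],:P.shape[1]]
    return (np.hypot(u-uv[0],v-uv[1])<r)&(P[...,2]>z0)&(P[...,2]<z1)
def rims(P,spec):
    for n,uv,r,z0,z1 in spec:
        m=near(P,uv,r,z0,z1);xy=P[m][:,:2]
        h=cv2.convexHull(xy.astype(np.float32))[:,0]
        (cx,cy),rad=cv2.minEnclosingCircle(h)
        print(n,"fit",np.round(fit(h.astype(float))[0],3),round(fit(h.astype(float))[1],3),"mec",round(cx,3),round(cy,3),round(rad,3),m.sum(),"bbox",np.round([*xy.min(0),*xy.max(0)],3))
E
python3 - <<'E'
from m import *
c=dict(np.load("top.npz"));P=cloud(c)
rims(P,[("pot",(233,217),26,.080,.11),("bowl",(353,204),32,.05,.075),("jar",(294,213),16,.05,.09),("rtub",(374,141),24,.05,.085),("purple",(201,313),30,.07,.12),("yellow",(277,105),26,.07,.12),("tub",(138,195),36,.035,.07),("board",(132,282),55,.008,.03),("brush",(188,138),25,.06,.12)])
col=c["color"].astype(int);m=(col.min(-1)>150)&(abs(P[...,2])<.012)
k,l,st,ce=cv2.connectedComponentsWithStats(m.astype(np.uint8))
for i in range(1,k):
    if st[i,4]>500 and 150<ce[i,0]<420:
        h=cv2.convexHull(P[l==i][:,:2].astype(np.float32));print("sheet",ce[i],st[i,4],cv2.minEnclosingCircle(h),cv2.minAreaRect(h),fit(h[:,0].astype(float)))
# knob
kn=near(P,(437,260),14,.06,.12)
b=near(P,(437,260),20,.09,.115);print("bar",b.sum(),cv2.minAreaRect(P[b][:,:2].astype(np.float32)),fit(cv2.convexHull(P[kn&(P[...,2]<.085)][:,:2].astype(np.float32))[:,0].astype(float)))
pod=near(P,(437,260),34,.05,.066);print("pod",cv2.minAreaRect(P[pod][:,:2].astype(np.float32)))
big=cv2.resize(c["color"][100:310,180:460][...,::-1],None,fx=2.8,fy=2.8,interpolation=cv2.INTER_CUBIC);cv2.imwrite("pics/crop1.png",big)
E
```

```text
pot fit [0.545 0.154] 0.05 mec 0.545 0.154 0.051 382 bbox [0.496 0.104 0.595 0.204]
bowl fit [ 0.592 -0.171] 0.066 mec 0.592 -0.171 0.067 561 bbox [ 0.526 -0.237  0.658 -0.104]
jar fit [ 0.564 -0.012] 0.027 mec 0.565 -0.012 0.029 327 bbox [ 0.536 -0.04   0.591  0.014]
rtub fit [ 0.762 -0.228] 0.044 mec 0.762 -0.228 0.046 839 bbox [ 0.719 -0.272  0.806 -0.184]
purple fit [0.297 0.231] 0.05 mec 0.296 0.231 0.051 466 bbox [0.246 0.182 0.347 0.28 ]
yellow fit [0.85  0.037] 0.05 mec 0.85 0.037 0.051 476 bbox [ 0.8   -0.011  0.899  0.086]
tub fit [0.606 0.42 ] 0.078 mec 0.606 0.419 0.084 399 bbox [0.55  0.351 0.663 0.487]
board fit [0.367 0.435] 0.146 mec 0.366 0.432 0.15 3800 bbox [0.219 0.285 0.515 0.58 ]
brush fit [0.761 0.272] 0.039 mec 0.761 0.272 0.04 397 bbox [0.722 0.232 0.8   0.311]
sheet [330.94110353 210.0433974 ] 1613 ((0.5866155028343201, -0.15805576741695404), 0.12412191182374954) ((0.5858542323112488, -0.15644079446792603), (0.1774751991033554, 0.1785043179988861), 62.47734069824219) (array([ 0.58442185, -0.15722638]), np.float64(0.10982560203062748))
sheet [233.40186432 228.0031072 ] 1931 ((0.5310230851173401, 0.15322434902191162), 0.09484626352787018) ((0.5310346484184265, 0.153033047914505), (0.1858542114496231, 0.18602214753627777), 63.661865234375) (array([0.53097169, 0.15354309]), np.float64(0.0936434002934915))
bar 190 ((0.4434710144996643, -0.39690127968788147), (0.01880633272230625, 0.06869223713874817), 84.9649429321289) (array([ 0.44076841, -0.3980205 ]), np.float64(0.037180275994107094))
pod ((0.44285303354263306, -0.39630693197250366), (0.10163440555334091, 0.10023752599954605), 87.11048126220703)
```

View pics/crop1.png

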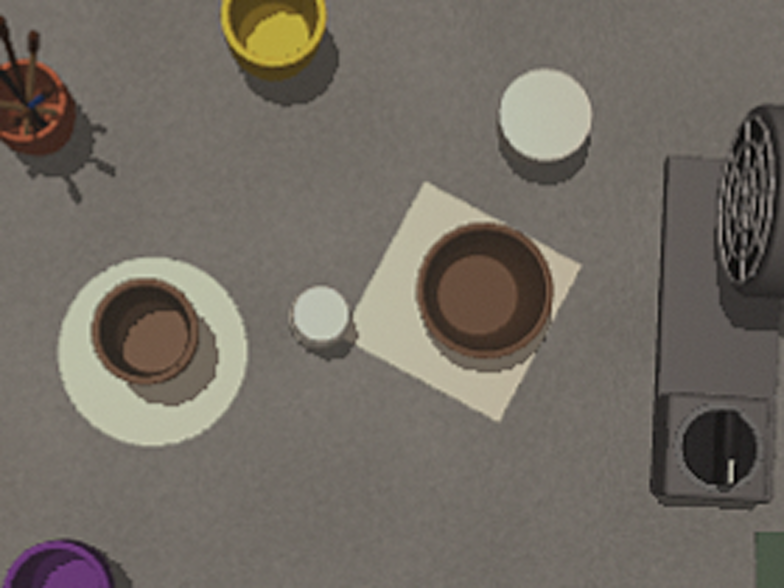

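The crop confirms the identities, and the white mark on the near end of the knob's bar means the fan's +x is roughly world +x. My plan is to cage each vessel from inside with the fingers low. The bowl goes first, towards the robot, then the pot goes behind the jar, then the bowl onto the round sheet.

Request:
apply_moves([
  [-0.26,0.88,0.8,0,-0.107],
  [-0.26,0.88,0.8,0,-0.107],
  [-0.26,0.88,0.8,0,-0.107],
  [-0.26,0.88,0.8,0,-0.107],
  [-0.26,0.88,0.8,0,-0.107],
  [-0.26,0.88,0.8,0,-0.107],
  [-0.26,0.88,0.8,0,-0.107],
  [-0.26,0.88,0.8,0,-0.107],
])

```text
time: 0.9
position: [0.4012, -0.3185, 0.205]
tool_rot: [[1.0, 0.002, -0.001], [0.002, -1.0, 0.0], [-0.001, -0.0, -1.0]]
ft_force: [0.4, 0.7, 0.1]
opening: 0.63
grasp_force: 0.0
```

Request:
apply_moves([
  [-0.26,0.764,0.588,0,0],
  [-0.26,0.764,0.588,0,0],
  [-0.26,0.764,0.588,0,0],
  [-0.26,0.764,0.588,0,0],
  [-0.26,0.764,0.588,0,0],
  [-0.26,0.764,0.588,0,0],
  [-0.26,0.764,0.588,-0.2,0],
  [-0.26,0.764,0.588,-0.4,0],
  [-0.26,0.764,0.588,-0.55,0],
  [-0.26,0.764,0.588,-0.63,0],
  [-0.26,0.764,0.588,-0.7,0],
  [-0.26,0.764,0.588,-0.75,0],
  [-0.26,0.764,0.588,-0.75,0],
])

```text
time: 2.2
position: [0.5893, -0.1738, 0.0157]
tool_rot: [[1.0, -0.004, -0.005], [-0.004, -1.0, 0.001], [-0.005, -0.001, -1.0]]
ft_force: [-0.5, 1.0, -0.3]
opening: 0.628
grasp_force: 0.0
```

Request:
apply_moves([
  [-0.26,-0.03,0.01,0,0],
  [-0.26,-0.07,0.02,0,0],
  [-0.26,-0.11,0.03,0,0],
  [-0.26,-0.15,0.04,0,0],
  [-0.26,-0.19,0.05,0,0],
  [-0.26,-0.23,0.06,0,0],
  [-0.26,-0.27,0.07,0,0],
  [-0.26,-0.31,0.08,0,0],
  [-0.26,-0.35,0.09,0,0],
  [-0.26,-0.39,0.1,0,0],
  [-0.26,-0.43,0.11,0,0],
  [-0.26,-0.47,0.12,0,0],
  [-0.26,-0.51,0.13,0,0],
  [-0.26,-0.55,0.14,0,0],
  [-0.26,-0.59,0.15,0,0],
  [-0.26,-0.63,0.16,0,0],
  [-0.26,-0.67,0.17,0,0],
  [-0.26,-0.68,0.17,0,0],
])

```text
time: 4.0
position: [0.4229, -0.1298, 0.0196]
tool_rot: [[1.0, -0.001, 0.006], [-0.001, -1.0, -0.001], [0.006, 0.001, -1.0]]
ft_force: [5.4, -1.1, 1.9]
opening: 0.629
grasp_force: 3.2
```

Request:
apply_moves([
  [-0.26,0,0.04,0,0],
  [-0.26,0,0.08,0,0],
  [-0.26,0,0.12,0,0],
  [-0.26,0,0.16,0,0],
  [-0.26,0,0.2,0,0],
  [-0.26,0,0.24,0,0],
  [-0.26,0,0.28,0,0],
  [-0.26,0,0.32,0,0],
  [-0.26,0,0.36,0,0],
  [-0.26,0,0.4,0,0],
  [-0.26,0,0.44,0,0],
  [-0.26,0,0.48,0,0],
  [-0.26,0,0.5,0,0],
  [-0.26,0.02,0.48,0,0],
])

```text
time: 5.4
position: [0.425, -0.0096, 0.018]
tool_rot: [[1.0, 0.0, -0.003], [0.0, -1.0, -0.0], [-0.003, 0.0, -1.0]]
ft_force: [0.0, 0.3, 0.4]
opening: 0.634
grasp_force: 0.0
```

```bash
python3 - <<'E'
from m import *
c=read_camera("side");cv2.imwrite("pics/side1.png",c["color"][...,::-1])
P=cloud(c);col=c["color"].astype(int);br=(col[...,0]>col[...,2]*1.25)&(P[...,2]>.05)&(P[...,2]<.075)&(abs(P[...,0]-.43)<.1)&(abs(P[...,1])<.1)
q=P[br];print(br.sum(),q.min(0),q.max(0));print(sense()["position"])
E
```

```text
305 [ 0.35844991 -0.08344651  0.05016223] [0.47904785 0.05440381 0.07374093]
[ 0.42613627 -0.0102388   0.01784699]
```

View pics/side1.png

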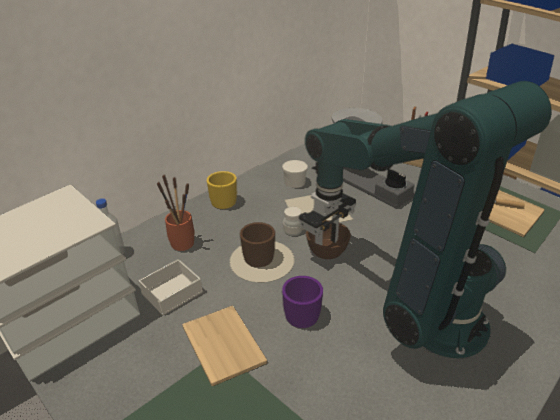

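The bowl now stands clear of the square sheet, upright at about (0.43, -0.01). Next I lift out and go to the pot.

Request:
apply_moves([
  [-0.26,0,0,0.2,0],
  [-0.26,0,0,0.4,0],
  [-0.26,0,0,0.6,0],
  [0.064,0.1,0.14,0.6,0],
  [0.064,0.2,0.28,0.6,0],
  [0.064,0.3,0.42,0.6,0],
  [0.064,0.4,0.56,0.6,0],
  [0.064,0.472,0.654,0.6,0],
  [0.064,0.472,0.654,0.6,0],
  [0.064,0.472,0.654,0.6,0],
  [0.064,0.472,0.654,0.48,0],
  [0.064,0.472,0.654,0.36,0],
  [0.064,0.472,0.654,0.24,0],
  [0.064,0.472,0.654,0.12,0],
  [0.064,0.472,0.654,0.04,0],
  [0.064,0.472,0.654,-0.01,0],
  [0.064,0.472,0.654,-0.01,0],
])

```text
time: 7.15
position: [0.5425, 0.1522, 0.0136]
tool_rot: [[1.0, -0.003, -0.005], [-0.003, -1.0, -0.001], [-0.005, 0.001, -1.0]]
ft_force: [-1.2, -0.4, 0.0]
opening: 0.469
grasp_force: 0.0
```

Request:
apply_moves([
  [0.064,0.03,-0.02,0,0],
  [0.064,0.06,-0.045,0,0],
  [0.064,0.09,-0.07,0,0],
  [0.064,0.12,-0.095,0,0],
  [0.064,0.15,-0.12,0,0],
  [0.064,0.18,-0.145,0,0],
  [0.064,0.21,-0.17,0,0],
  [0.064,0.24,-0.19,0,0],
  [0.064,0.28,-0.215,0,0],
  [0.064,0.32,-0.24,0,0],
  [0.064,0.36,-0.27,0,0],
  [0.064,0.4,-0.3,0,0],
  [0.064,0.44,-0.33,0,0],
  [0.064,0.48,-0.36,0,0],
  [0.064,0.52,-0.39,0,0],
  [0.064,0.56,-0.42,0,0],
  [0.064,0.58,-0.45,0,0],
  [0.064,0.58,-0.45,0,0],
])

```text
time: 8.95
position: [0.6915, 0.0397, 0.0164]
tool_rot: [[1.0, -0.002, 0.003], [-0.002, -1.0, -0.001], [0.003, 0.001, -1.0]]
ft_force: [0.4, 0.4, 1.3]
opening: 0.467
grasp_force: 1.7
```

Request:
apply_moves([
  [0.064,0,-0.04,0,0],
  [0.064,0,-0.08,0,0],
  [0.064,0,-0.12,0,0],
  [0.064,0,-0.16,0,0],
  [0.064,0,-0.2,0,0],
  [0.064,0,-0.24,0,0],
  [0.064,0,-0.28,0,0],
  [0.064,0,-0.32,0,0],
  [0.064,0,-0.36,0,0],
  [0.064,0,-0.4,0,0],
  [0.064,0,-0.44,0,0],
  [0.064,-0.03,-0.47,0,0],
  [0.064,-0.06,-0.5,0,0],
  [0.064,-0.09,-0.53,0,0],
  [0.064,-0.12,-0.56,0,0],
  [0.064,-0.15,-0.59,0,0],
  [0.064,-0.18,-0.62,0,0],
  [0.064,-0.2,-0.64,0,0],
  [0.064,-0.22,-0.66,0,0],
  [0.064,-0.22,-0.66,0,0],
])

```text
time: 10.95
position: [0.6341, -0.1253, 0.016]
tool_rot: [[1.0, -0.002, 0.0], [-0.002, -1.0, -0.001], [0.0, 0.001, -1.0]]
ft_force: [1.2, 1.6, 2.5]
opening: 0.469
grasp_force: 1.8
```

Request:
apply_moves([
  [0.064,-0.025,-0.015,0,0],
  [0.064,-0.055,-0.035,0,0],
  [0.064,-0.085,-0.055,0,0],
  [0.064,-0.115,-0.075,0,0],
  [0.064,-0.145,-0.095,0,0],
  [0.064,-0.175,-0.115,0,0],
  [0.064,-0.2,-0.13,0,0],
  [0.064,-0.22,-0.138,0,0],
  [0.064,-0.228,-0.138,0,0],
  [0.064,-0.228,-0.138,0,0],
  [0.064,-0.208,-0.13,0,0],
  [0.064,-0.208,-0.13,0.2,0],
  [0.064,-0.208,-0.13,0.4,0],
  [0.064,-0.208,-0.13,0.6,0],
  [-0.26,-0.3,0.05,0.6,0],
  [-0.26,-0.4,0.2,0.6,0],
  [-0.26,-0.5,0.4,0.6,0],
  [-0.26,-0.5,0.6,0.6,0],
  [-0.26,-0.5,0.9,0.6,0],
  [-0.26,-0.5,1.0,0.6,0],
])

```text
time: 12.95
position: [0.5076, 0.1219, 0.1642]
tool_rot: [[1.0, -0.002, -0.005], [-0.002, -1.0, -0.002], [-0.005, 0.002, -1.0]]
ft_force: [1.6, 0.9, 0.4]
opening: 0.626
grasp_force: 0.0
```

```bash
python3 - <<'E'
from m import *
c=read_camera("top");np.savez("top2.npz",**c);cv2.imwrite("pics/top2.png",c["color"][...,::-1]);P=cloud(c)
print(sense()["position"])
rims(P,[("pot",(348,207),28,.080,.11),("jar",(294,213),16,.05,.09)])
E
```

```text
[0.50682928 0.12988876 0.16408805]
pot fit [ 0.585 -0.157] 0.05 mec 0.585 -0.157 0.051 396 bbox [ 0.535 -0.208  0.634 -0.107]
jar fit [ 0.564 -0.012] 0.027 mec 0.564 -0.012 0.028 325 bbox [ 0.538 -0.04   0.591  0.014]
```

View pics/top2.png

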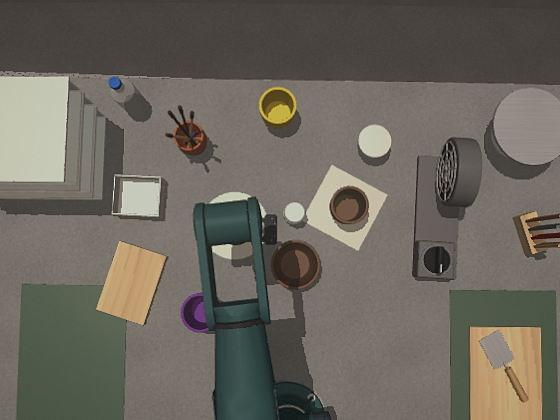

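The pot stands at (348,206), within about 1 mm of the square sheet's middle. The bowl is visible at (296,265), so I'll measure it from the stored cloud.

```bash
python3 - <<'E'
from m import *
c=dict(np.load("top2.npz"));rims(cloud(c),[("bowl",(298,265),27,.05,.075)])
P=cloud(c);col=c["color"].astype(int)
b=near(P,(298,265),30,.052,.075)&(col[...,0]>col[...,2]*1.15);h=cv2.convexHull(P[b][:,:2].astype(np.float32));print(fit(h[:,0].astype(float)),cv2.minEnclosingCircle(h))
E
```

```text
bowl fit [ 0.425 -0.018] 0.065 mec 0.425 -0.017 0.066 541 bbox [ 0.361 -0.082  0.489  0.045]
(array([ 0.4250246, -0.0168875]), np.float64(0.06577680916818703)) ((0.42487016320228577, -0.01698540896177292), 0.06653027981519699)
```

Request:
apply_moves([
  [-0.26,-0.1,-0.18,0,0],
  [-0.26,-0.2,-0.36,0,0],
  [-0.26,-0.328,-0.58,0,0],
  [-0.26,-0.328,-0.58,0,0],
  [-0.26,-0.328,-0.58,0,0],
  [-0.26,-0.328,-0.58,-0.14,0],
  [-0.26,-0.328,-0.58,-0.28,0],
  [-0.26,-0.328,-0.58,-0.4,0],
  [-0.26,-0.328,-0.58,-0.5,0],
  [-0.26,-0.328,-0.58,-0.56,0],
  [-0.26,-0.328,-0.58,-0.595,0],
  [-0.26,-0.328,-0.58,-0.595,0],
])

```text
time: 14.2
position: [0.4269, -0.0234, 0.0155]
tool_rot: [[1.0, -0.0, -0.004], [-0.0, -1.0, 0.001], [-0.004, -0.001, -1.0]]
ft_force: [-0.4, -0.2, -0.1]
opening: 0.629
grasp_force: 0.0
```

Request:
apply_moves([
  [-0.26,0,0.03,0,0],
  [-0.26,0,0.07,0,0],
  [-0.26,0,0.11,0,0],
  [-0.26,0,0.15,0,0],
  [-0.26,0,0.19,0,0],
  [-0.26,0,0.23,0,0],
  [-0.26,0,0.27,0,0],
  [-0.26,0,0.31,0,0],
  [-0.26,0,0.35,0,0],
  [-0.26,0,0.39,0,0],
  [-0.26,0.02,0.43,0,0],
  [-0.26,0.05,0.45,0,0],
  [-0.26,0.08,0.47,0,0],
  [-0.26,0.11,0.49,0,0],
  [-0.26,0.14,0.51,0,0],
  [-0.26,0.17,0.53,0,0],
  [-0.26,0.2,0.55,0,0],
  [-0.26,0.23,0.57,0,0],
  [-0.26,0.26,0.59,0,0],
  [-0.26,0.28,0.6,0,0],
])

```text
time: 16.2
position: [0.4947, 0.1258, 0.0173]
tool_rot: [[1.0, -0.0, -0.007], [-0.0, -1.0, -0.002], [-0.007, 0.002, -1.0]]
ft_force: [-9.4, -4.8, 9.8]
opening: 0.629
grasp_force: 7.0
```

Request:
apply_moves([
  [-0.26,0.02,0.01,0,0],
  [-0.26,0.05,0.025,0,0],
  [-0.26,0.08,0.04,0,0],
  [-0.26,0.11,0.055,0,0],
  [-0.26,0.14,0.07,0,0],
  [-0.26,0.165,0.085,0,0],
  [-0.26,0.18,0.09,0,0],
  [-0.26,0.185,0.09,0,0],
  [-0.26,0.185,0.09,0,0],
  [-0.26,0.155,0.08,0,0],
  [-0.26,0.155,0.08,0.2,0],
  [-0.26,0.155,0.08,0.4,0],
  [-0.26,0.155,0.08,0.6,0],
  [-0.26,0.155,-0.1,0.6,0],
  [-0.26,0.1,-0.3,0.6,0],
  [-0.26,0.0,-0.5,0.6,0],
  [-0.26,-0.1,-0.7,0.6,0],
  [-0.26,-0.2,-0.9,0.6,0],
  [-0.26,-0.2,-1.0,0.6,0],
  [-0.26,-0.2,-1.0,0.6,0],
])

```text
time: 18.2
position: [0.4467, -0.1277, 0.1671]
tool_rot: [[1.0, -0.008, 0.001], [-0.008, -1.0, -0.002], [0.001, 0.002, -1.0]]
ft_force: [0.4, -0.1, -0.8]
opening: 0.631
grasp_force: 0.0
```

```bash
python3 - <<'E'
from m import *
c=read_camera("top");np.savez("top3.npz",**c);cv2.imwrite("pics/top3.png",c["color"][...,::-1]);P=cloud(c)
print(sense()["position"],sense()["time"])
rims(P,[("pot",(348,207),28,.080,.11),("bowl",(235,222),34,.05,.075),("jar",(294,213),16,.05,.09)])
b=near(P,(437,260),20,.092,.115);r=cv2.minAreaRect(P[b][:,:2].astype(np.float32));print("bar",b.sum(),r)
E
```

```text
[ 0.44736436 -0.12547376  0.16705394] 18.25
pot fit [ 0.585 -0.157] 0.05 mec 0.585 -0.157 0.051 391 bbox [ 0.535 -0.208  0.634 -0.106]
bowl fit [0.518 0.148] 0.066 mec 0.518 0.147 0.067 578 bbox [0.452 0.083 0.584 0.214]
jar fit [ 0.564 -0.013] 0.027 mec 0.564 -0.013 0.029 325 bbox [ 0.536 -0.04   0.591  0.014]
bar 184 ((0.4436524212360382, -0.3965397775173187), (0.017966102808713913, 0.06869268417358398), 86.6566390991211)
```

View pics/top3.png

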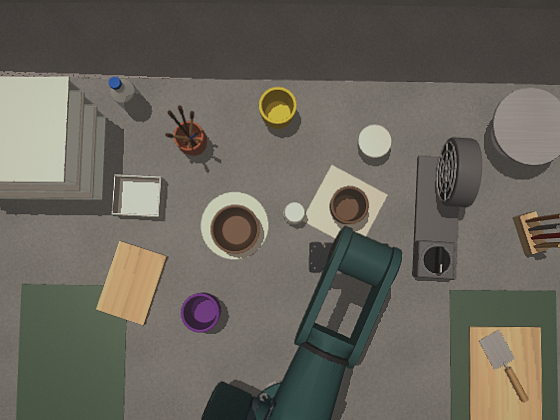

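The bowl stands at (235,229), about 14 mm off the round sheet's middle, and the pot at (348,207), about 1 mm off its own. Both are well inside the 30 mm limit. Now the knob.

Request:
apply_moves([
  [-0.26,-0.01,-0.2,0,-0.02],
  [-0.26,-0.016,-0.4,0,-0.02],
  [-0.26,-0.016,-0.6,0,-0.02],
  [-0.26,-0.016,-0.8,0,-0.02],
  [-0.26,-0.016,-0.99,0,-0.02],
  [-0.26,-0.016,-0.99,0,-0.02],
  [-0.26,-0.016,-0.99,0,-0.02],
])

```text
time: 18.95
position: [0.4448, -0.3708, 0.166]
tool_rot: [[0.998, -0.064, -0.0], [-0.064, -0.998, 0.002], [-0.0, -0.002, -1.0]]
ft_force: [-0.7, 0.4, -0.2]
opening: 0.628
grasp_force: 0.0
```

Request:
apply_moves([
  [-0.26,-0.004,-0.096,0,0],
  [-0.26,-0.004,-0.096,0,0],
  [-0.26,-0.004,-0.096,-0.12,0],
  [-0.26,-0.004,-0.096,-0.24,0],
  [-0.26,-0.004,-0.096,-0.32,0],
  [-0.26,-0.004,-0.096,-0.365,0],
  [-0.26,-0.004,-0.096,-0.365,0],
])

```text
time: 19.65
position: [0.4426, -0.3931, 0.0739]
tool_rot: [[0.998, -0.062, -0.002], [-0.062, -0.998, 0.003], [-0.002, -0.003, -1.0]]
ft_force: [-0.2, -0.2, 0.6]
opening: 0.632
grasp_force: 0.0
```

Request:
apply_moves([
  [0.3,0,-0.012,0,0],
  [0.5,0,-0.012,0,0],
  [1,0,-0.012,0,0],
  [1,0,-0.012,0,0],
  [1,0,-0.012,0,0],
  [1,0,-0.012,0,0],
  [1,0,-0.012,0,0],
  [1,0,-0.012,0,0],
])

```text
time: 20.45
position: [0.4432, -0.3955, 0.076]
tool_rot: [[0.998, -0.063, 0.0], [-0.063, -0.998, 0.006], [-0.0, -0.006, -1.0]]
ft_force: [0.3, 9.0, 4.6]
opening: 0.164
grasp_force: 30.0
```

Request:
apply_moves([
  [1,0,0.006,0,-0.02],
  [1,0,0.006,0,-0.05],
  [1,0,0.006,0,-0.08],
  [1,0,0.006,0,-0.11],
  [1,0,0.006,0,-0.14],
  [1,0,0.006,0,-0.17],
  [1,0,0.006,0,-0.2],
  [1,0,0.006,0,-0.23],
  [1,0,0.006,0,-0.26],
  [1,0,0.006,0,-0.29],
  [1,0,0.006,0,-0.32],
  [1,0,0.006,0,-0.35],
  [1,0,0.006,0,-0.38],
  [1,0,0.006,0,-0.41],
  [1,0,0.006,0,-0.43],
  [1,0,0.006,0,-0.43],
  [1,0,0.006,0,-0.43],
])

```text
time: 22.15
position: [0.4433, -0.3954, 0.076]
tool_rot: [[0.156, -0.988, 0.001], [-0.988, -0.156, 0.004], [-0.003, -0.001, -1.0]]
ft_force: [-0.3, 5.7, 3.4]
opening: 0.168
grasp_force: 30.0
```

Turned by about 1.35 rad. Now I release, rise and look.

Request:
apply_moves([
  [-0.1,0,0,0,0],
  [-0.1,0,0,0,0],
  [-0.1,0,0,0,0],
  [-0.1,0,0,0,0],
  [-0.1,0,0,0.1,0],
  [-0.1,0,0,0.25,0],
  [-0.1,0,0,0.4,0],
  [-0.1,0,0,0.6,0],
  [-0.1,-0.2,0.1,0.6,0],
  [-0.1,-0.4,0.2,0.6,0],
  [-0.1,-0.6,0.2,0.6,0],
  [-0.1,-0.7,0.2,0.6,0],
  [-0.1,-0.7,0.2,0.6,0],
])

```text
time: 23.45
position: [0.2647, -0.3473, 0.2263]
tool_rot: [[0.151, -0.989, -0.001], [-0.989, -0.151, -0.002], [0.002, 0.001, -1.0]]
ft_force: [0.4, -0.5, -0.3]
opening: 0.55
grasp_force: 0.0
```

```bash
python3 - <<'E'
from m import *
c=read_camera("top");P=cloud(c);cv2.imwrite("pics/end.png",c["color"][...,::-1])
rims(P,[("pot",(348,207),28,.080,.11),("bowl",(235,226),34,.05,.075),("jar",(294,213),16,.05,.09)])
b=near(P,(437,260),20,.092,.115);r=cv2.minAreaRect(P[b][:,:2].astype(np.float32));print("bar",b.sum(),r)
E
```

```text
pot fit [ 0.585 -0.157] 0.05 mec 0.585 -0.157 0.051 397 bbox [ 0.535 -0.208  0.634 -0.107]
bowl fit [0.518 0.148] 0.066 mec 0.518 0.147 0.067 560 bbox [0.452 0.083 0.584 0.213]
jar fit [ 0.565 -0.012] 0.026 mec 0.564 -0.011 0.028 324 bbox [ 0.538 -0.037  0.591  0.017]
bar 167 ((0.4426412880420685, -0.39593589305877686), (0.016145983710885048, 0.06998766213655472), 6.697400093078613)
```

View pics/end.png

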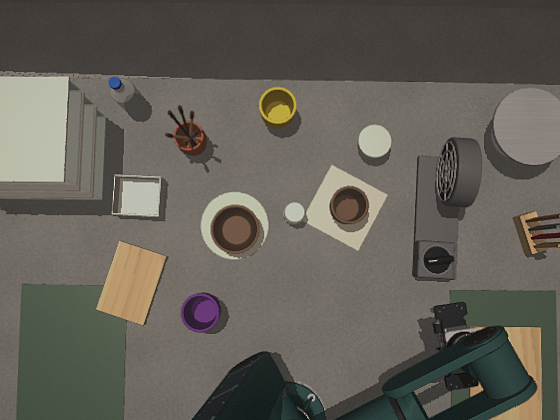

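The knob bar at (437,260) now lies sideways, turned about 80° (1.4 rad). Everything else stands where it was, and the arm is clear.

```bash
python3 -c "from cell import *; print(close_job())"
```

```text
the job is handed in; nothing more can be done
None
```

The job is handed in: the bowl stands about 14 mm and the pot about 1 mm from the middle of their sheets, the fan knob has clicked over (about 1.4 rad), nothing else visibly moved, and no verdict was returned.

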